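# Seat a circuit board in its repair fixture and snap the toggle clamp shut

### The job

Push the circuit board along its guides until it is fully home against the end stop, then push the toggle clamp's lever over past its dead point so that it snaps into lock and the rubber foot holds the board down. Only push: keep the board down on its bed, do not lock the clamp before the board is home, and leave everything else on the bench where it is.

Things in the scene. Friction and masses are not known exactly. Their poses are not given: they have to be found in the camera images.
- fixture: Aluminium fixture fixed to the bench: plate 240 x 240 x 16 mm thick, y -100 to +140. Origin on the bench under the middle of the board's home place; x runs along the guides from the open end to the end stop, y to the side with the toggle clamp, z up. Guides, tops 28 mm high, along y = +-50.5 mm (93 mm clear) from x = -105 to 65. The board slides on the plate's top.
- end_stop (a point): Middle of the end stop's face that the board is pushed against, at fixture (55, 0, 27) mm. The stop is a steel bar 12 x 100 mm, its top 38 mm above the bench.
- board: Green circuit board with chips on a grey pallet, 110 (x) x 90 (y) x 12 mm, about 250 g, loose between the guides with 1.5 mm of play each side, its axes along the fixture's. Origin at the centre of its underside. Fully home when its x in the fixture's frame is 0 (front edge against the stop); starts 20 to 45 mm short of that, towards the open end.
- board_rear (a point): Middle of the board's rear edge, facing the fixture's open end, 18 mm above the board's underside (34 mm above the bench): the flat steel face of a row of ports 78 mm wide, up to 29 mm above the underside, flush with the pallet's edge. The face to push. Moves with the board.
- lever_pivot (a point): Axis of the clamp lever, running along the fixture's x, at fixture (20, 100, 62) mm, in a steel bracket at x 0 to 40, y 60 to 125, up to 74 mm high. In front of it the raised pressing arm stands over y = 10 to 80 mm at x = 20 mm, up to 125 mm high while open.
- lever_grip (a point): Point on the centre line of the lever's round grey grip, 80 mm from the pivot. The grip is 22 mm thick and spans 41 to 110 mm from the pivot; the lever is straight. Push it on the side that faces the board, over towards the fixture's +y and down. Moves with the lever.
- clamp_lever (a joint): Lever angle, rad: 0 open, 1.20 locked on its stop; elevation above level = 1.22 - value, in the fixture's y-z plane, leaning to +y. Starts near 0. Resistance grows to about 0.5 N m (6 N at 80 mm) near 0.5, is nothing at the dead point 0.90; beyond about 1.0 a spring snaps it to 1.20 and holds it. Let go earlier, it stays or springs back open.
- clamp_foot: Rubber foot of the clamp's pressing arm, 18 mm across; the arm is linked to the lever and comes down on the board as the lever closes, pressing with some newtons when locked. Its origin lies on the arm's axis, not at the foot: do not aim at it.
- multimeter: Bystander: orange hand multimeter lying flat, 155 x 80 x 40 mm. Leave alone.
- spool: Bystander: grey wire spool standing on its flange, diameter 60, 46 mm high. Leave alone.
- red_bowl: Bystander: small red dish, diameter 70, 25 mm high. Leave alone.
- flux_bottle: Bystander: small white bottle with black cap, diameter 34, 85 mm high, standing beside the fixture, on the lever's side towards the end stop. Leave alone.
- screw_cup: Bystander: small steel cup, diameter 36, 22 mm high, standing on the base plate's free margin on the side opposite the lever. Leave alone.
- tweezers: Bystander: steel tweezers lying on the bench, 110 x 15 x 8 mm, near the fixture on the lever's side. Leave alone.
- screwdriver: Bystander: screwdriver lying on the bench, 180 mm long, beside the fixture on the side opposite the lever. Leave alone.
Not all that is in view belongs to the job. Leave any white look-alike of the board alone.

How it is judged:
On the way, in this order (a step that is already met when the one before it is completed fails the run):
1. the board is home against the stop (within 3 mm), the lever still open (x of board in the frame of fixture above -0.003 m and z of board in the frame of fixture below 0.019 m and value of joint clamp_lever below 0.6 rad), for 0.2 s.
2. the lever has snapped into lock (x of board in the frame of fixture above -0.003 m and value of joint clamp_lever above 1.14 rad), for 0.2 s.
At the end, for the whole second after the job is handed in: The board rests flat on its bed within 3 mm of its home position against the stop, the lever is locked (above 1.14 rad) and the foot presses on the board with more than 1 N (all of step 2 and x of board in the frame of fixture below 0.004 m and z of board in the frame of fixture below 0.019 m and angle between board's own z axis and vertical below 0.04 rad and linear speed of board below 0.01 m/s and contact force between clamp_foot and board above 1 N); the robot touches nothing.
It fails at once if the board is lifted off its bed by more than 6 mm or tipped (z of board in the frame of fixture above 0.022 m or angle between board's own z axis and vertical above 0.15 rad).
It fails at once if the clamp is locked on a board that is not home (more than 5 mm short) (value of joint clamp_lever above 1 rad and x of board in the frame of fixture below -0.005 m).
It fails at once if something else on the bench is moved by more than 25 mm (distance of any of multimeter, spool, red_bowl, flux_bottle, screw_cup, tweezers, screwdriver from where it was at the start of the episode above 0.025 m).
It also fails if it takes over 43 s, if anything falls off the work surface, if the arm or the gripper's body presses on something with over 40 N, if the wrist force passes 120 N, or if a joint passes its speed limit or range.

### The arm

A 7-joint arm with a two-finger parallel gripper is mounted at the origin on the work surface. World frame = base frame: x ahead of the robot, y to its left, z up, the work surface at z = 0. Lengths are in m, angles in rad, forces in N, time in s.
With the tool pointing down it reaches from about 0.425 to 0.925 m from the base axis. Payload 6.8 kg.
Tool frame: the origin (TCP) lies midway between the tips of the shut fingers; the grasp point (between the pads) lies 19 mm behind it (r.grip_point_offset is the distance from the TCP to the grasp point, in m); z points along the fingers, y is the direction in which the jaws open and shut (so a half turn about z gives the same grasp; the last joint's range is limited). The gripper opens to 85 mm and grips with 20 to 120 N. Pads are 22 mm wide; open, the fingers measure 114 mm over their backs; the gripper's body (76 mm by 85 mm) begins 54 mm behind the grasp point. The pads swing forward as they close: fully open they stand 13 mm farther back than shut.
Start: joints at [-1.366, 0.477, 0.022, 1.555, -0.011, 1.109, -0.083], TCP at [0.208, 0.642, 0.231] pointing down, gripper open.
Joint ranges: [-2.96, 2.96], [-0.34, 2.1], [-1.41, 1.46], [0.24, 2.44], [-1.37, 4.51], [0.17, 1.92], [-2.96, 2.96]. Speed limits (rad/s): [2.39, 2.39, 3.14, 3.14, 3.14, 3.14, 3.14].

### API

Orientations are given as a rotation vector (axis times angle).
In Python, from bench import r, grab_frame, camera_params gives the robot as it stands.
- The arm moves only by the tool carry_out, never from a script. Its argument "motion" is text: rows parted by semicolons, each of 5 numbers parted by spaces: the closure, from 0 (fully open) to 1 (shut), then the shift along the tool's x, y, z in mm, then the turn about the tool's z in rad. In form: fingers dx dy dz twist; .... A call has exactly 8 rows; each row shifts and turns the commanded pose from where the row before left it, along the tool's axes as they then stand; what a row does not reach is not made up. A row lasts 1/8 s, in which the tool goes at most 62.5 mm and 10.7 degrees, less where a joint would pass 70% of its speed; a pose out of reach is approached as far as the arm can. A call with a gripper value outside its range is refused whole. The fingers move at their own pace and stop on an object; "newtons" is the grip in N (left out, the last holds). Time passes only in rows, so rows that do not move let the fingers close, or fill a call up. It gives the time, the measured TCP pose, the force and the opening at its end, in the units of the state.
- r.get_obs(): the state, without advancing time (a new reading comes with each control period).
- grab_frame(name): name is "scene" or "top" or "wrist"; returns the picture (420x560x3 uint8, red, green, blue); there is no depth.
- camera_params(name): a dict with "fx", "fy", "cx", "cy" (pixels), "k1" (the pictures are not rectified: a ray, as slopes to the right and down, at radius r is drawn at 1 + k1 r^2 times it, then the intrinsics apply), "eye" and "attitude" of the camera in the world. Camera axes: x right, y down, z forward; pixel columns grow to the right and rows downward; lengths in m; the calibration is good to about 2 mm. A picture is of the moment at which its call begins: read the wrist's pose just before it. camera_params takes no time and is no camera call; for the wrist camera it gives the pose at the moment of the call.
- r.hand_in(): hands the job in, once; it reports no verdict.
The state is a dict: "clock": time; "joints": joint angles; "qvel": joint speeds; "tau": joint torques, N m; "tcp_pos": TCP position; "orientation": TCP orientation; "contact_force": force on the tool from outside, world axes, zero at the start; "moment": the same for the moment, N m; "grip_width": finger opening in m.
Only numpy, scipy, OpenCV 4.12 (cv2) and the standard library are available. Lean on these libraries where they do the work, as an engineer would, in place of code of your own. Each camera call takes 0.05 s, during which the arm holds its last target.

## Working session

There is one attempt and no reset: what is moved stays moved. The work goes in short steps, Python scripts to look and compute and a tool call to move; the robot and the scene stay as the last step left them, time stands still between calls to the robot, and variables do not carry over. Pictures are saved under pics/ and viewed, and the job is handed in when it is done.

Besides the shell and the picture viewer there is one more tool, called as name(argument=value, ...) on one line, values as JSON. carry_out: Moves the arm, as the interface text tells. Its arguments: {"type":"object","properties":{"motion":{"type":"string"},"newtons":{"type":"number"}},"required":["motion"]}

```bash
mkdir -p pics; ls; python3 - <<'E'
from bench import r, grab_frame, camera_params
import cv2
print(r.get_obs())
for n in ("scene","top","wrist"):
    p=camera_params(n);print(n,p)
    im=grab_frame(n);cv2.imwrite(f"pics/{n}0.png",cv2.cvtColor(im,cv2.COLOR_RGB2BGR))
E
```

```text
pics
{'clock': 0.0, 'joints': array([-1.36612012,  0.47781023,  0.02234612,  1.55648627, -0.01151797,
        1.1092878 , -0.08311367]), 'qvel': array([-0.00187579,  0.00062585,  0.00018863,  0.00146049, -0.00020222,
       -0.0002009 ,  0.00030391]), 'tau': array([ 1.94736887e-03, -5.96459985e+01,  1.60811808e+00, -2.81196892e+01,
        1.21677914e-02,  9.21989704e-03, -6.13375249e-06]), 'tcp_pos': array([0.20752572, 0.6416674 , 0.23030435]), 'orientation': array([-4.89291099e-01, -3.10308790e+00,  2.91559597e-03]), 'contact_force': array([ 0.26798464, -0.5724698 ,  0.12898189]), 'moment': array([ 0.01831158,  0.01813756, -0.00034784]), 'grip_width': 0.08521362914050375}
scene {'fx': 425.6608034945139, 'fy': 425.6608034945139, 'cx': 278.18217760799746, 'cy': 212.49992497812846, 'k1': 0.003844258485308427, 'eye': array([1.40312416, 0.47841887, 0.8402829 ]), 'attitude': array([-1.19239846, -2.14532076,  1.06983119])}
top {'fx': 409.69163314234885, 'fy': 409.69163314234885, 'cx': 274.6293507406823, 'cy': 208.94840419307877, 'k1': 0.005061233084243602, 'eye': array([ 0.36351906, -0.04565034,  1.06691631]), 'attitude': array([-2.10286374,  2.15080692, -0.20226689])}
wrist {'fx': 365.1167509415672, 'fy': 365.1167509415672, 'cx': 278.44222103527903, 'cy': 206.02268945776277, 'k1': 0.005132957893451379, 'eye': array([0.14275778, 0.66265045, 0.37435265]), 'attitude': array([2.35767045, 1.71437654, 0.23062733])}
```

View pics/scene0.png

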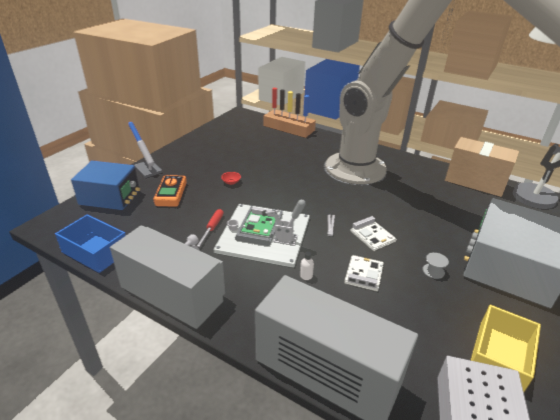

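View pics/top0.png

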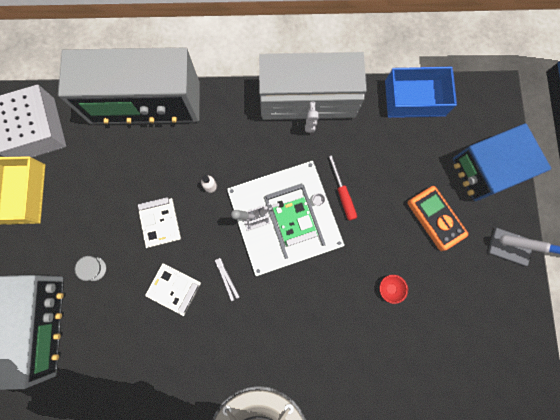

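View pics/wrist0.png

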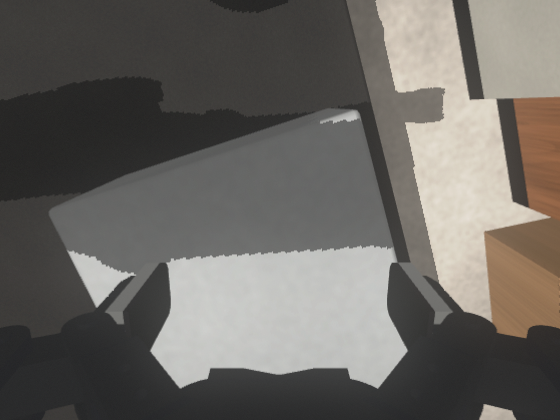

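Candidates for the board: green board between guides at top (293,218). The white look-alikes at top (158,222) and (173,289) are not the one. The fixture is the white plate, lever on its left (+y), bottle at (208,183). Checking a close crop and measuring.

```bash
cat > h.py <<'E'
import numpy as np, cv2
from scipy.spatial.transform import Rotation as R
def ray(p,uv):
    x=(uv[0]-p['cx'])/p['fx']; y=(uv[1]-p['cy'])/p['fy']
    d=np.array([x,y]); u=d.copy()
    for _ in range(10): u=d/(1+p['k1']*(u@u))
    return R.from_rotvec(p['attitude']).apply([u[0],u[1],1.])
def onz(p,uv,z):
    d=ray(p,uv); return p['eye']+d*(z-p['eye'][2])/d[2]
def proj(p,X):
    c=R.from_rotvec(p['attitude']).inv().apply(np.asarray(X)-p['eye']); c=np.atleast_2d(c)
    s=c[:,:2]/c[:,2:]; s=s*(1+p['k1']*(s**2).sum(1,keepdims=True))
    return s*[p['fx'],p['fy']]+[p['cx'],p['cy']]
def tri(p1,a,p2,b):
    d1=ray(p1,a);d2=ray(p2,b);A=np.stack([d1,-d2],1)
    t=np.linalg.lstsq(A,p2['eye']-p1['eye'],rcond=None)[0]
    q1=p1['eye']+d1*t[0];q2=p2['eye']+d2*t[1];return (q1+q2)/2,np.linalg.norm(q1-q2)
E
python3 - <<'E'
import cv2,numpy as np
from h import *
from bench import camera_params
p=camera_params('top')
im=cv2.imread('pics/top0.png')
hsv=cv2.cvtColor(im,cv2.COLOR_BGR2HSV)
m=((hsv[...,2]>150)&(hsv[...,1]<60)).astype(np.uint8); mm=np.zeros_like(m); mm[155:282,220:350]=m[155:282,220:350]
mm=cv2.morphologyEx(mm,cv2.MORPH_OPEN,np.ones((3,3)))
c=max(cv2.findContours(mm,0,2)[0],key=cv2.contourArea)
rect=cv2.minAreaRect(c); bx=cv2.boxPoints(rect); print(rect); 
ctr=[]
for b in bx:
    w=onz(p,b,0.016); ctr.append(w); print(b,w)
print([np.linalg.norm(ctr[i]-ctr[(i+1)%4]) for i in range(4)])
cv2.imwrite('pics/topcrop.png',cv2.resize(im[150:290,190:360],None,fx=4,fy=4,interpolation=cv2.INTER_CUBIC))
s=cv2.imread('pics/scene0.png')
cv2.imwrite('pics/scenecrop.png',cv2.resize(s[180:290,200:350],None,fx=5,fy=5,interpolation=cv2.INTER_CUBIC))
E
```

```text
((284.2097473144531, 217.3949737548828), (92.18215942382812, 95.28227996826172), 71.00334930419922)
[224.16002 189.32193] [0.61512699 0.0783219  0.016     ]
[314.253   158.30634] [ 0.69488079 -0.16224631  0.016     ]
[344.25946 245.46802] [ 0.46029516 -0.22983539  0.016     ]
[254.1665 276.4836] [0.38696214 0.00246959 0.016     ]
[np.float64(0.2534437456004052), np.float64(0.2441284569941425), np.float64(0.24360487428090916), np.float64(0.24044286416690314)]
```

View pics/topcrop.png

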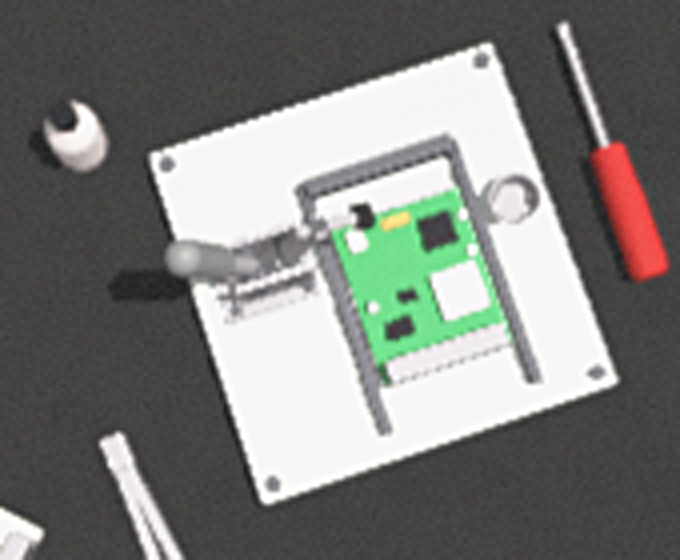

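View pics/scenecrop.png

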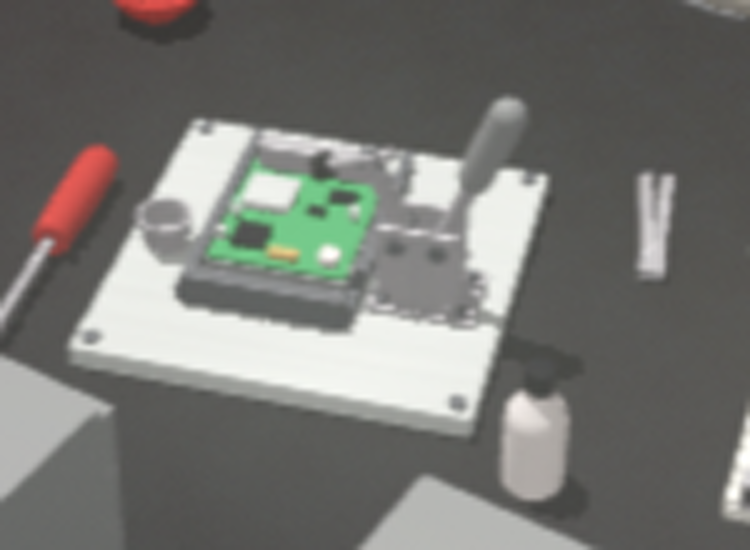

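```bash
python3 - <<'E'
import cv2,numpy as np
from h import *
from bench import camera_params
M=np.array([[.12,.14],[.12,-.1],[-.12,-.1],[-.12,.14]])
def fit(W):
    A=[];b=[]
    for (x,y),w in zip(M,W): A+= [[x,-y,1,0],[y,x,0,1]]; b+=[w[0],w[1]]
    s=np.linalg.lstsq(np.array(A),np.array(b),rcond=None)[0]
    return s,np.hypot(s[0],s[1]),np.arctan2(s[1],s[0])
t=np.array([(150,153),(493,43),(618,382),(265,504)])/4+[190,150]-.375
s=np.array([(473,418),(70,345),(193,120),(549,176)])/5+[200,180]-.4
for n,px in(('top',t),('scene',s)):
    p=camera_params(n); g=cv2.cvtColor(cv2.imread(f'pics/{n}0.png'),cv2.COLOR_BGR2GRAY)
    px=cv2.cornerSubPix(g,px.astype(np.float32).reshape(-1,1,2),(3,3),(-1,-1),(3,30,.01)).reshape(-1,2)
    W=[onz(p,u,.016)[:2] for u in px]; f=fit(W); print(n,px.tolist(),f)
    c,k=np.cos(f[2]),np.sin(f[2]); Rm=np.array([[c,-k],[k,c]])
    print(np.round((np.array(W)-(M@Rm.T+np.array(W).mean(0)-(Rm@M.mean(0))))*1e3,1), np.array(W).mean(0)-Rm@M.mean(0))
E
```

```text
top [[227.22579956054688, 188.0470428466797], [311.86456298828125, 160.08303833007812], [344.2886962890625, 244.9297332763672], [255.468994140625, 275.6764831542969]] (array([ 0.95100022,  0.30196306,  0.54580441, -0.09808423]), np.float64(0.9977891119909273), np.float64(0.3074530902710527))
[[ 0.6 -1.4]
 [-0.4  1.5]
 [-0.  -0.2]
 [-0.2  0.2]] [ 0.54581779 -0.09812638]
scene [[294.6184997558594, 262.3626708984375], [213.271484375, 247.9786376953125], [238.49176025390625, 203.9783172607422], [308.99029541015625, 214.3369140625]] (array([ 0.94123814,  0.30520798,  0.54422931, -0.09572181]), np.float64(0.9894852928690121), np.float64(0.3135644718069427))
[[-3.  -0.4]
 [-2.2 -3.1]
 [ 4.1  2.7]
 [ 1.1  0.8]] [ 0.54429418 -0.09592185]
```

Top crop shows the green board (top ~(293,218)) between the grey guides, its white port row towards the robot, and the lever standing on the left at (237,214). The fixture frame is at about (0.5455, -0.0975) with yaw 0.309. I'll twist so that tool x = -fixture x and tool y = +fixture y, then travel.

carry_out(motion="1 0 0 0 -0.1555; 1 0 0 0 -0.1555; 1 0 0 0 -0.1555; 1 0 0 0 -0.1555; 1 -12 -50 0 0; 1 -12 -50 0 0; 1 -12 -50 0 0; 1 -12 -50 0 0")

```text
clock: 1.15
tcp_pos: [0.3151, 0.4646, 0.2311]
orientation: [0.484, -3.104, 0.0]
contact_force: [0.9, 0.4, 0.4]
grip_width: -0.0004
```

```bash
cat >> h.py <<'E'
O=np.array([.5455,-.0975]); YAW=.309
def fx(X):
    d=np.asarray(X)[:2]-O; c,s=np.cos(YAW),np.sin(YAW); return np.array([c*d[0]+s*d[1],-s*d[0]+c*d[1]])
def wf(x,y,z):
    c,s=np.cos(YAW),np.sin(YAW); return np.array([O[0]+c*x-s*y,O[1]+s*x+c*y,z])
def st(o):
    Rm=R.from_rotvec(o['orientation']).as_matrix(); t=Rm[:,0]
    print('t',round(o['clock'],2),'fix mm',np.round(np.r_[fx(o['tcp_pos']),o['tcp_pos'][2]]*1e3,1),'yawerr',round(float((np.arctan2(-t[1],-t[0])-YAW+np.pi)%(2*np.pi)-np.pi),4),'tilt',np.round(Rm[:,2],3),
     'F fix',np.round(np.r_[fx(np.r_[O,0][:3]+o['contact_force']),o['contact_force'][2]],1),'w',round(o['grip_width'],4), 'q',np.round(o['joints'],2))
E
python3 - <<'E'
from h import *
from bench import r,camera_params
st(r.get_obs())
p=camera_params('top')
for u in [(388,384),(510,345),(380,365),(452,340)]:
    w=onz(p,np.array(u)/4+[190,150]-.375,.045); print(u,fx(w)*1e3)
for X in [wf(-.1,0,.045),wf(-.055,.039,.045)]: print(proj(p,X))
E
```

```text
t 1.15 fix mm [-48.6 605.6 231.1] yawerr 0.0 tilt [-0. -0. -1.] F fix [1.  0.1 0.4] w -0.0004 q [-1.03  0.29 -0.07  1.83  0.03  1.02  0.77]
(388, 384) [-75.95328387  41.70289996]
(510, 345) [-77.7609595  -38.70490417]
(380, 365) [-63.10791815  42.50048012]
(452, 340) [-62.96375194  -5.38595191]
[[305.60853326 249.30120094]]
[[284.87593701 237.36918999]]
```

carry_out(motion="1 0 -55 0 0; 1 0 -55 0 0; 1 0 -55 0 0; 1 0 -55 0 0; 1 0 -55 0 0; 1 0 -55 0 0; 1 0 -55 0 0; 1 0 -55 0 0")

```text
clock: 2.15
tcp_pos: [0.4484, 0.0455, 0.2314]
orientation: [-0.484, 3.104, 0.0]
contact_force: [0.8, -0.9, 0.8]
grip_width: 0.0002
```

carry_out(motion="1 10 -55 0 0; 1 15 -55 0 0; 1 20 -50 30 0; 1 17 -6 35 0; 1 0 0 35 0; 1 0 0 30 0; 1 0 0 0 0; 1 0 0 0 0")

```text
clock: 3.15
tcp_pos: [0.4402, -0.1299, 0.1021]
orientation: [-0.484, 3.103, -0.0]
contact_force: [-0.4, -0.2, 0.3]
grip_width: -0.0004
```

```bash
python3 - <<'E'
from h import *
from bench import r,camera_params,grab_frame
o=r.get_obs();st(o)
im=grab_frame('scene'); cv2.imwrite('pics/scene1.png',cv2.resize(im[150:290,190:370,::-1],None,fx=4,fy=4,interpolation=cv2.INTER_CUBIC))
im=grab_frame('wrist'); cv2.imwrite('pics/wrist1.png',im[...,::-1])
E
```

```text
t 3.15 fix mm [-110.1    1.1  102.1] yawerr 0.0002 tilt [ 0.001 -0.    -1.   ] F fix [-0.5 -0.1  0.3] w -0.0004 q [-0.15  0.32  0.36  2.19 -0.18  0.65  2.22]
```

View pics/scene1.png

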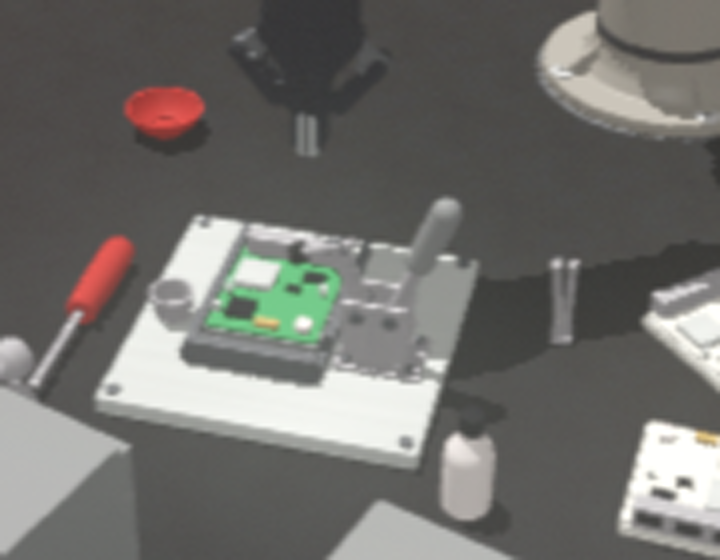

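View pics/wrist1.png

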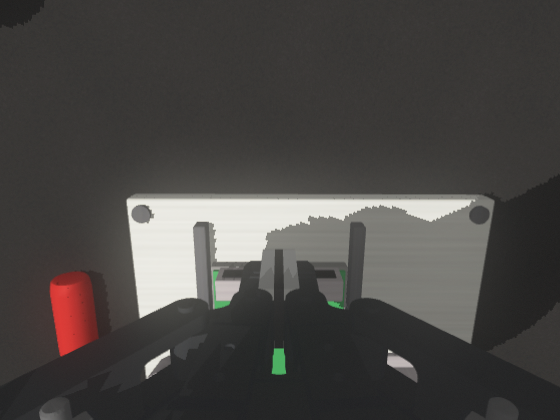

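Wrist view: fingers are centred (279,270) between the guides (203 and 356), behind the ports. Scene view: board and lever as before. Descend and push.

carry_out(motion="1 0 0 24 0; 1 0 0 24 0; 1 0 0 24 0; 1 0 0 0 0; 1 -6 0 0 0; 1 -6 0 0 0; 1 -5 0 0 0; 1 -4 0 0 0")

```text
clock: 4.25
tcp_pos: [0.4603, -0.1232, 0.0296]
orientation: [-0.484, 3.103, -0.0]
contact_force: [0.0, 0.8, 0.1]
grip_width: 0.0001
```

```bash
python3 - <<'E'
from h import *
from bench import r
o=r.get_obs();st(o)
E
```

```text
t 4.25 fix mm [-88.9   1.4  29.6] yawerr 0.0005 tilt [ 0.001 -0.    -1.   ] F fix [0.3 0.7 0.1] w 0.0001 q [-0.1   0.49  0.29  2.19 -0.28  0.5   2.28]
```

carry_out(motion="1 -3 0 0 0; 1 -3 0 0 0; 1 -3 0 0 0; 1 -2 0 0 0; 1 -2 0 0 0; 1 -1 0 0 0; 1 -1 0 0 0; 1 0 0 0 0")

```text
clock: 5.25
tcp_pos: [0.4741, -0.1188, 0.0293]
orientation: [-0.484, 3.104, 0.0]
contact_force: [-0.4, -0.6, -0.1]
grip_width: 0.0
```

```bash
python3 - <<'E'
from h import *
from bench import r,grab_frame,camera_params
o=r.get_obs();st(o)
im=grab_frame('top'); cv2.imwrite('pics/top2r.png',im[...,::-1]);cv2.imwrite('pics/top2.png',cv2.resize(im[150:290,190:360,::-1],None,fx=4,fy=4,interpolation=cv2.INTER_CUBIC))
im=grab_frame('scene'); cv2.imwrite('pics/scene2.png',cv2.resize(im[190:280,200:330,::-1],None,fx=6,fy=6,interpolation=cv2.INTER_CUBIC))
E
```

```text
t 5.25 fix mm [-74.5   1.5  29.3] yawerr 0.0003 tilt [ 0.  0. -1.] F fix [-0.6 -0.5 -0.1] w 0.0 q [-0.12  0.5   0.29  2.16 -0.28  0.52  2.26]
```

View pics/top2.png

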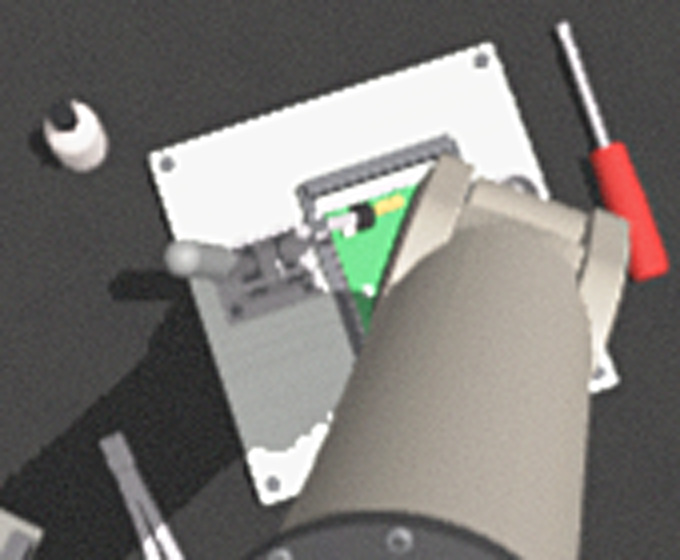

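View pics/scene2.png

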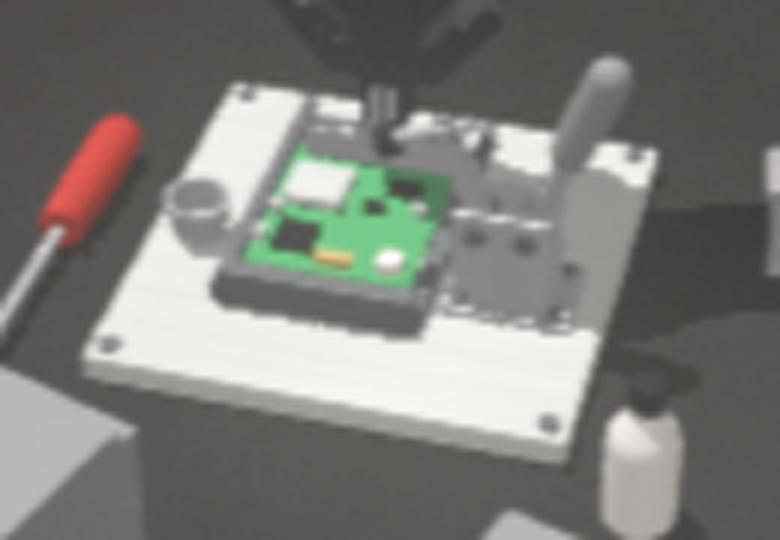

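Board has moved forward, with a white strip still between stop and green in top (crop (370,190)). Continue.

carry_out(motion="1 -1 0 0 0; 1 -1 0 0 0; 1 -1 0 0 0; 1 -1 0 0 0; 1 -1 0 0 0; 1 -1 0 0 0; 1 0 0 0 0; 1 0 0 0 0")

```text
clock: 6.35
tcp_pos: [0.4799, -0.1169, 0.0293]
orientation: [-0.484, 3.104, -0.0]
contact_force: [-1.0, -0.3, 0.9]
grip_width: -0.0001
```

```bash
python3 - <<'E'
from h import *
from bench import r,grab_frame,camera_params
o=r.get_obs();st(o)
im=grab_frame('top'); cv2.imwrite('pics/top3.png',cv2.resize(im[175:240,250:320,::-1],None,fx=8,fy=8,interpolation=cv2.INTER_CUBIC))
p=camera_params('top')
for X in [wf(.055,y,.028) for y in(.04,0)]+[wf(.055,y,.038) for y in(.04,0)]: print((proj(p,X)-[250,175]+.5)*8)
E
```

```text
t 6.35 fix mm [-68.4   1.4  29.3] yawerr 0.0003 tilt [ 0.  0. -1.] F fix [-1.1 -0.   0.9] w -0.0001 q [-0.12  0.51  0.29  2.15 -0.28  0.52  2.26]
[[166.59038172 190.36610794]]
[[283.11095363 151.1912433 ]]
[[166.3618064  183.85192911]]
[[283.96903859 144.32729402]]
```

View pics/top3.png

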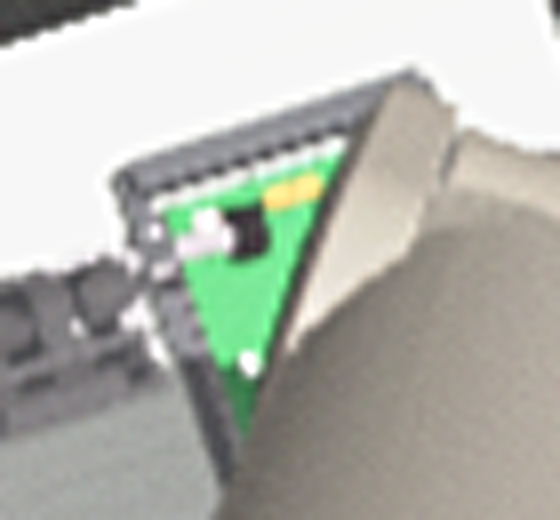

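A thin white gap (~2 px, about 4 mm) remains at crop (260,165). Continue gently.

carry_out(motion="1 -0.5 0 0 0; 1 -0.5 0 0 0; 1 -0.5 0 0 0; 1 -0.5 0 0 0; 1 -0.5 0 0 0; 1 -0.5 0 0 0; 1 0 0 0 0; 1 0 0 0 0")

```text
clock: 7.4
tcp_pos: [0.4826, -0.116, 0.0293]
orientation: [-0.484, 3.104, 0.0]
contact_force: [-1.4, -0.3, 0.4]
grip_width: 0.0001
```

```bash
python3 - <<'E'
from h import *
from bench import r,grab_frame,camera_params
o=r.get_obs();st(o)
im=grab_frame('top'); cv2.imwrite('pics/top4.png',cv2.resize(im[175:240,250:320,::-1],None,fx=8,fy=8,interpolation=cv2.INTER_CUBIC))
E
```

```text
t 7.4 fix mm [-65.5   1.5  29.3] yawerr 0.0003 tilt [ 0.  0. -1.] F fix [-1.5  0.1  0.4] w 0.0001 q [-0.12  0.51  0.29  2.14 -0.28  0.53  2.25]
```

View pics/top4.png

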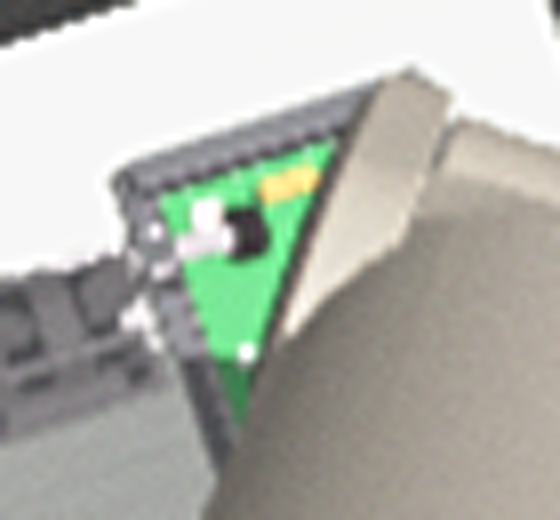

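The gap has closed visibly, but there's no contact force against the stop yet, so nudge until the force rises.

carry_out(motion="1 -0.5 0 0 0; 1 0 0 0 0; 1 -0.5 0 0 0; 1 0 0 0 0; 1 -0.5 0 0 0; 1 0 0 0 0; 1 -0.5 0 0 0; 1 0 0 0 0")

```text
clock: 8.45
tcp_pos: [0.4834, -0.1158, 0.0292]
orientation: [0.483, -3.103, -0.0]
contact_force: [-5.9, -1.9, 4.9]
grip_width: -0.0002
```

```bash
python3 - <<'E'
from h import *
from bench import r
st(r.get_obs())
E
```

```text
t 8.45 fix mm [-64.7   1.5  29.2] yawerr -0.0003 tilt [-0.002  0.    -1.   ] F fix [-6.2  0.   4.9] w -0.0002 q [-0.12  0.51  0.29  2.14 -0.28  0.53  2.25]
```

carry_out(motion="1 -0.5 0 0 0; 1 0 0 0 0; 1 -0.5 0 0 0; 1 0 0 0 0; 1 0 0 0 0; 1 0 0 0 0; 1 0 0 0 0; 1 0 0 0 0")

```text
clock: 9.45
tcp_pos: [0.4834, -0.1157, 0.0291]
orientation: [0.482, -3.101, -0.001]
contact_force: [-7.2, -3.1, 5.5]
grip_width: 0.0001
```

```bash
python3 - <<'E'
from h import *
from bench import r
st(r.get_obs())
E
```

```text
t 9.45 fix mm [-64.7   1.5  29.1] yawerr -0.0008 tilt [-0.003  0.    -1.   ] F fix [-7.8 -0.8  5.5] w 0.0001 q [-0.12  0.51  0.29  2.14 -0.28  0.53  2.25]
```

The board doesn't advance under rising force, so it is at the stop. Back off and rise.

carry_out(motion="1 4 0 0 0; 1 8 0 0 0; 1 12 0 0 0; 1 0 0 -45 0; 1 0 0 -45 0; 1 0 0 -45 0; 1 0 0 -45 0; 1 0 0 0 0")

```text
clock: 10.45
tcp_pos: [0.4643, -0.123, 0.2124]
orientation: [-0.482, 3.097, -0.001]
contact_force: [0.8, 0.6, 0.0]
grip_width: 0.0001
```

```bash
python3 - <<'E'
from h import *
from bench import r,grab_frame,camera_params
o=r.get_obs();st(o)
for n,b in(('top',(175,245,230,320)),('scene',(190,280,200,330))):
    p=camera_params(n)
    im=grab_frame(n)[b[0]:b[1],b[2]:b[3],::-1]; cv2.imwrite(f'pics/{n}5.png',cv2.resize(im,None,fx=6,fy=6,interpolation=cv2.INTER_CUBIC))
    for rr in (.041,.08,.11):
        print(n,rr,(proj(p,wf(.02,.1+rr*np.cos(1.22),.062+rr*np.sin(1.22)))-[b[2],b[0]]+.5)*6)
    for v in [(.055,.04,.028),(.055,-.04,.028),(-.055,.039,.045)]: print(v,(proj(p,wf(*v))-[b[2],b[0]]+.5)*6)
E
```

```text
t 10.45 fix mm [-85.1   0.4 212.4] yawerr -0.0001 tilt [ 0.007  0.    -1.   ] F fix [0.9 0.3 0. ] w 0.0001 q [-0.25  0.18  0.43  2.06 -0.09  0.92  2.11]
top 0.041 [[ 96.22767739 245.06538859]]
top 0.08 [[ 56.66947036 240.21057734]]
top 0.11 [[ 24.07088824 236.21001092]]
(0.055, 0.04, 0.028) [[244.94278629 142.77458095]]
(0.055, -0.04, 0.028) [[419.31683937  84.1480275 ]]
(-0.055, 0.039, 0.045) [[332.25562203 377.21513994]]
scene 0.041 [[560.38367938 166.20665351]]
scene 0.08 [[591.32893835 108.82787299]]
scene 0.11 [[615.98390092  63.11326465]]
(0.055, 0.04, 0.028) [[392.84424497 301.01821256]]
(0.055, -0.04, 0.028) [[238.02710339 274.31490628]]
(-0.055, 0.039, 0.045) [[445.35976845 145.27674336]]
```

View pics/top5.png

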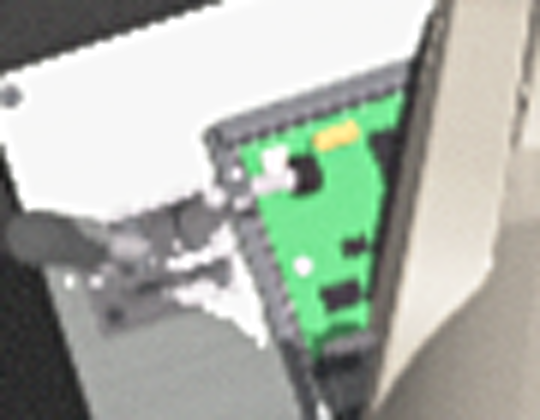

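View pics/scene5.png

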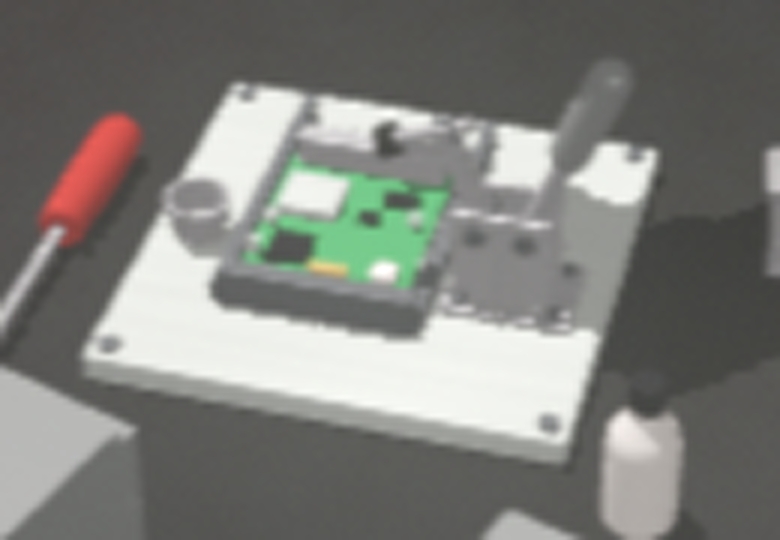

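Top: green front edge is flush on the stop bar. The predicted lever points (57,240 top; 591,109 scene) lie on the grip, so my geometry is good. Go above and down beside the lever's board-facing side.

carry_out(motion="1 -35 30 0 0; 1 -35 30 0 0; 1 -35 28 0 0; 1 0 0 0 0; 1 0 0 25 0; 1 0 0 25 0; 1 0 0 22 0; 1 0 0 0 0")

```text
clock: 11.55
tcp_pos: [0.533, -0.0079, 0.1348]
orientation: [0.481, -3.098, 0.0]
contact_force: [0.2, -0.7, 0.1]
grip_width: 0.0001
```

```bash
python3 - <<'E'
from h import *
from bench import r,grab_frame,camera_params
o=r.get_obs();st(o)
p=camera_params('top'); print('bottle',fx(onz(p,(209,187),.03))*1e3,fx(onz(p,(206,178),.085))*1e3)
im=grab_frame('scene')[170:280,200:330,::-1]; cv2.imwrite('pics/scene6.png',cv2.resize(im,None,fx=5,fy=5,interpolation=cv2.INTER_CUBIC))
im=grab_frame('wrist')[...,::-1]; cv2.imwrite('pics/wrist6.png',im)
E
```

```text
t 11.55 fix mm [ 15.4  89.2 134.8] yawerr -0.0011 tilt [-0.006 -0.001 -1.   ] F fix [-0.1 -0.7  0.1] w 0.0001 q [-0.37  0.38  0.33  2.   -0.17  0.8   1.94]
bottle [134.80410495 181.12305097] [143.52760168 177.26542809]
```

View pics/scene6.png

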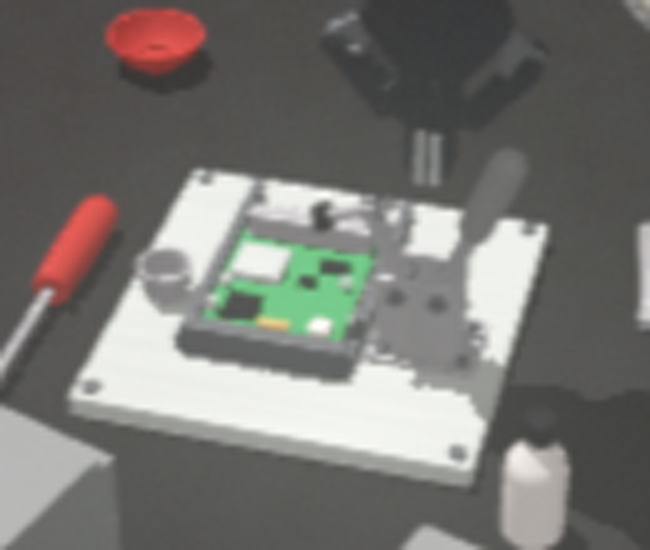

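View pics/wrist6.png

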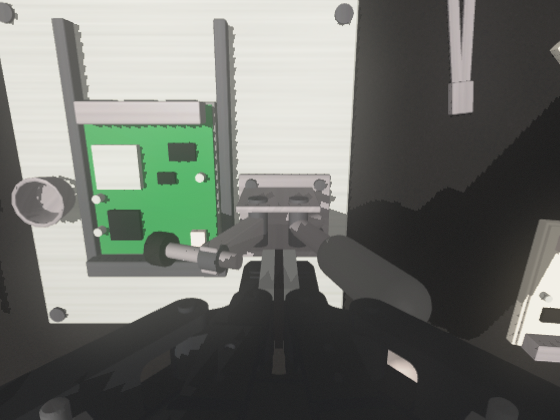

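Fingers are beside the lever on the board side, at the right height; the bottle (fixture ≈(138,180)) is well clear of the path. Approach to touch.

carry_out(motion="1 -4 3 0 0; 1 0 3 0 0; 1 0 2 0 0; 1 0 2 0 0; 1 0 2 0 0; 1 0 2 0 0; 1 0 1 0 0; 1 0 0 0 0")

```text
clock: 12.65
tcp_pos: [0.5349, 0.0088, 0.1373]
orientation: [0.484, -3.104, 0.0]
contact_force: [-0.6, 0.2, -0.3]
grip_width: 0.0002
```

```bash
python3 - <<'E'
from h import *
from bench import r,grab_frame,camera_params
o=r.get_obs();st(o)
im=grab_frame('scene')[170:280,200:330,::-1]; cv2.imwrite('pics/scene7.png',cv2.resize(im,None,fx=5,fy=5,interpolation=cv2.INTER_CUBIC))
E
```

```text
t 12.65 fix mm [ 22.3 104.5 137.3] yawerr 0.0002 tilt [-0. -0. -1.] F fix [-0.5  0.4 -0.3] w 0.0002 q [-0.4   0.37  0.33  2.   -0.16  0.8   1.9 ]
```

View pics/scene7.png

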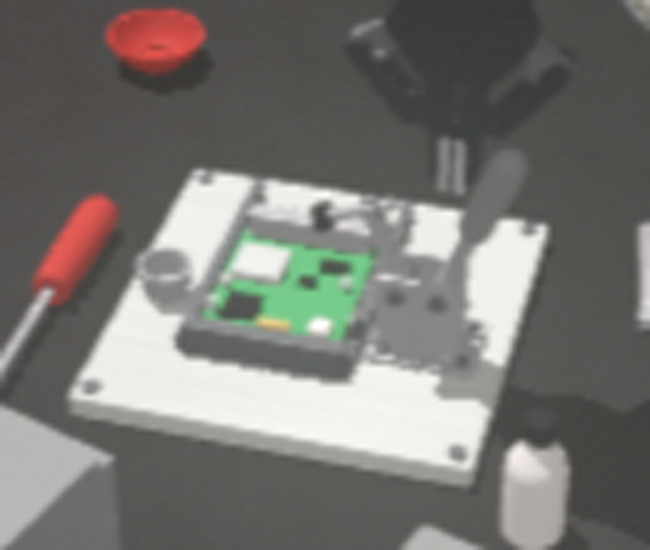

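carry_out(motion="1 1 4 1.2 0; 1 1 4 1.2 0; 1 0 4 1.5 0; 1 0 4 1.5 0; 1 0 3.5 1.8 0; 1 0 3.5 1.8 0; 1 0 3.5 2 0; 1 0 3.5 2 0")

```text
clock: 13.7
tcp_pos: [0.5248, 0.0366, 0.1251]
orientation: [-0.483, 3.102, -0.001]
contact_force: [1.1, -4.2, 8.2]
grip_width: -0.0002
```

```bash
python3 - <<'E'
from h import *
from bench import r,grab_frame,camera_params
o=r.get_obs();st(o)
im=grab_frame('scene')[170:280,200:330,::-1]; cv2.imwrite('pics/scene8.png',cv2.resize(im,None,fx=5,fy=5,interpolation=cv2.INTER_CUBIC))
E
```

```text
t 13.7 fix mm [ 21.1 134.  125.1] yawerr -0.0002 tilt [ 0.002 -0.    -1.   ] F fix [-0.2 -4.3  8.2] w -0.0002 q [-0.44  0.38  0.31  2.03 -0.17  0.76  1.85]
```

View pics/scene8.png

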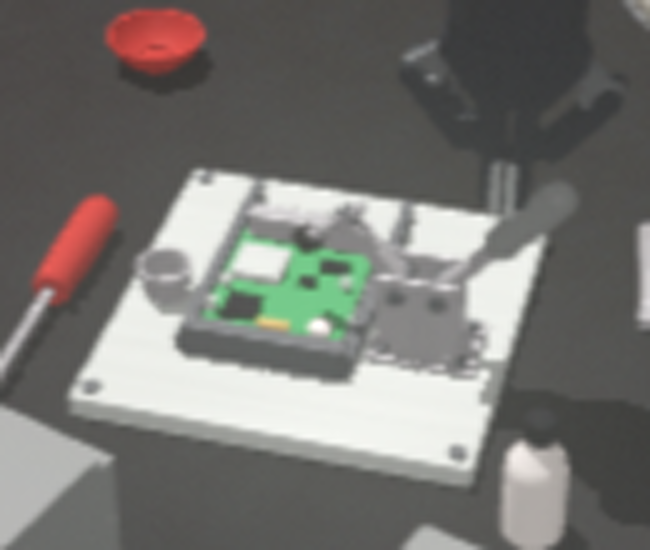

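Lever is turning (about 0.45 rad), the foot comes down, forces as expected. Keep along the arc.

carry_out(motion="1 0 3 2.5 0; 1 0 3 2.5 0; 1 0 3 2.7 0; 1 0 2.6 2.7 0; 1 0 2.4 3 0; 1 0 2.4 3 0; 1 0 2.3 3 0; 1 0 2.3 3 0")

```text
clock: 14.75
tcp_pos: [0.5179, 0.0581, 0.1022]
orientation: [-0.485, 3.103, 0.002]
contact_force: [2.0, 0.5, 5.3]
grip_width: -0.0002
```

carry_out(motion="1 0 2 3.3 0; 1 0 1.8 3.3 0; 1 0 1.6 3.4 0; 1 0 1.4 3.5 0; 1 0 1 3.5 0; 1 0 1 3.5 0; 1 0 0 0 0; 1 0 0 0 0")

```text
clock: 15.75
tcp_pos: [0.5149, 0.0651, 0.0814]
orientation: [-0.484, 3.104, -0.0]
contact_force: [0.3, -0.5, -0.7]
grip_width: 0.0002
```

```bash
python3 - <<'E'
from h import *
from bench import r,grab_frame,camera_params
o=r.get_obs();st(o)
im=grab_frame('scene')[170:280,200:330,::-1]; cv2.imwrite('pics/scene9.png',cv2.resize(im,None,fx=5,fy=5,interpolation=cv2.INTER_CUBIC))
E
```

```text
t 15.75 fix mm [ 20.3 164.2  81.4] yawerr 0.0001 tilt [ 0. -0. -1.] F fix [ 0.2 -0.6 -0.7] w 0.0002 q [-0.47  0.44  0.28  2.07 -0.19  0.66  1.82]
```

View pics/scene9.png

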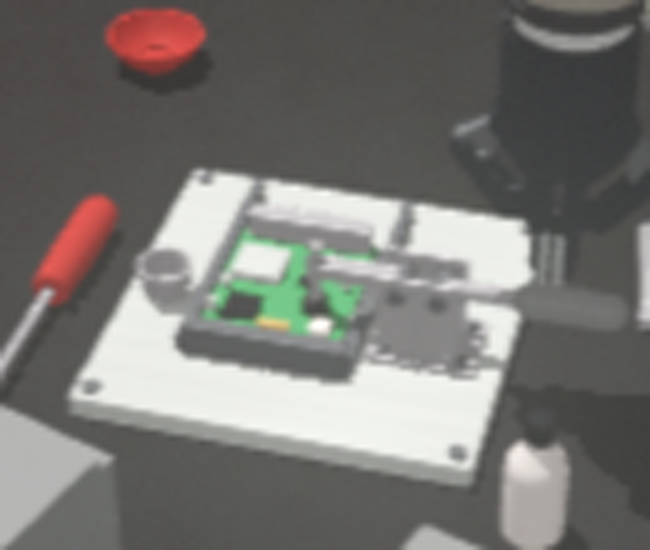

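The lever lies level and the tool force has fallen to zero: it snapped away from the fingers. Retreat up and look.

carry_out(motion="1 0 0 -25 0; 1 0 0 -45 0; 1 0 0 -45 0; 1 20 0 -45 0; 1 30 30 0 0; 1 0 50 0 0; 1 0 50 0 0; 1 0 50 0 0")

```text
clock: 16.8
tcp_pos: [0.4119, 0.2227, 0.2419]
orientation: [-0.483, 3.103, 0.001]
contact_force: [0.2, 0.0, -0.0]
grip_width: -0.0
```

carry_out(motion="1 0 50 0 0; 1 0 50 0 0; 1 0 0 0 0; 1 0 0 0 0; 1 0 0 0 0; 1 0 0 0 0; 1 0 0 0 0; 1 0 0 0 0")

```text
clock: 17.8
tcp_pos: [0.3822, 0.3164, 0.2414]
orientation: [-0.483, 3.104, 0.0]
contact_force: [1.4, -0.4, -0.9]
grip_width: 0.0
```

```bash
python3 - <<'E'
from h import *
from bench import r,grab_frame,camera_params
o=r.get_obs();st(o)
for n,b in(('top',(155,280,215,345)),('scene',(190,280,200,330))):
    p=camera_params(n)
    im=grab_frame(n); cv2.imwrite(f'pics/{n}10r.png',im[...,::-1]); im=im[b[0]:b[1],b[2]:b[3],::-1]; im=cv2.resize(im,None,fx=5,fy=5,interpolation=cv2.INTER_CUBIC)
    for e,c in ((.02,(0,0,255)),(.22,(255,0,0))):
        q=(proj(p,wf(.02,.1+.11*np.cos(e),.062+.11*np.sin(e)))[0]-[b[2],b[0]]+.5)*5
        cv2.circle(im,tuple(int(v) for v in q),3,c,-1); print(n,e,q)
    cv2.imwrite(f'pics/{n}10.png',im)
E
```

```text
t 17.8 fix mm [-29.7 444.  241.4] yawerr -0.0003 tilt [ 0.  0. -1.] F fix [ 1.2 -0.8 -0.9] w 0.0 q [-0.93  0.17  0.13  1.97 -0.03  1.    1.09]
top 0.02 [-24.71363651 379.00659836]
top 0.22 [-26.42711081 371.26570766]
scene 0.02 [625.64737794 214.36559773]
scene 0.22 [624.38354326 184.14080212]
```

View pics/top10.png

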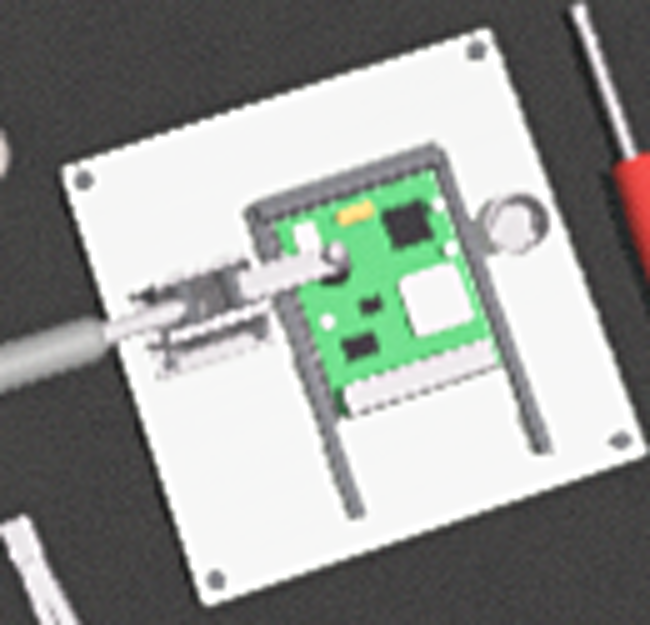

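View pics/scene10.png

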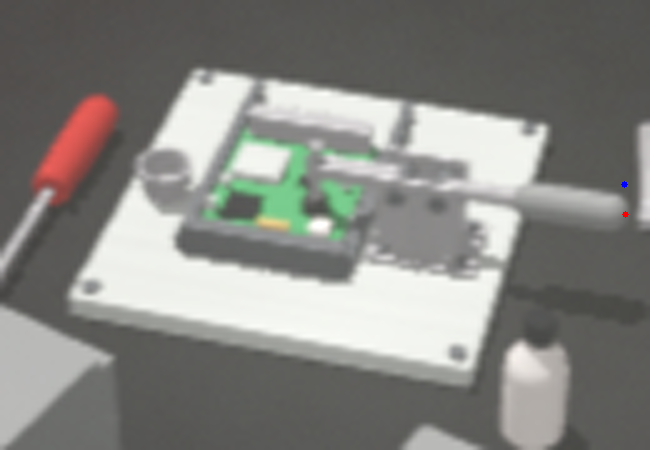

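View pics/top10r.png

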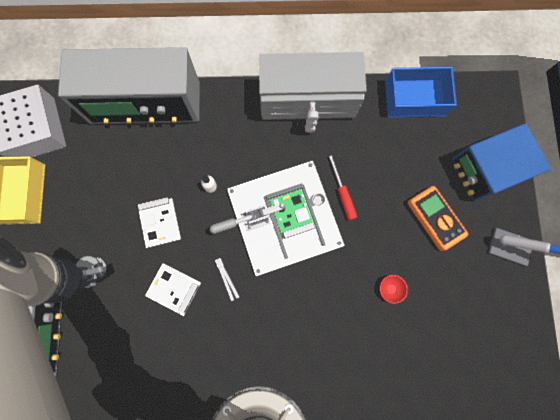

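Top: green edge flush on the stop at crop (350,195), and the port row's corner at (285,238) versus (284.9,237.4) predicted for home. Scene: the grip's end meets the point predicted for the locked angle (red dot at (625,214)), and the foot is on the board. The bystanders haven't moved, and the arm is clear.

```bash
python3 - <<'E'
from bench import r
print(r.hand_in())
E
```

```text
the job is handed in; nothing more can be done
None
```

I pushed the board home against the end stop, then pushed the clamp lever over its dead point until it snapped into lock. I handed the job in at about 18 s of the 43 s allowed.

**Board:** It stopped advancing while the push force rose to about 8 N. In the last top view its front edge sits flush on the stop, and its rear corner is within about 1 pixel (roughly 2–3 mm) of where home predicts.

**Lever:** Resistance peaked at about 9 N, then fell to zero as the lever snapped away from the fingers. In the last scene view the end of the grip meets the point predicted for the locked angle.

**Foot and surroundings:** The foot is seen resting on the board. No bystander visibly moved, and the arm is well clear.

I could not measure the foot's force on the board, so that rests on the pictures and the snap. None of the checks failed or disagreed. The separate fixture fits from the two cameras differed by about 2–3 mm, which is within what the job tolerated.

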